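Release the screw press and draw out the tostonera

ROBOT

A 6-joint arm with a two-finger parallel gripper is mounted at the origin on the work surface. World frame = base frame: x ahead of the robot, y to its left, z up, the work surface at z = 0. Lengths are in m, angles in rad, forces in N, time in s.
With the tool pointing down it reaches from about 0.325 to 0.85 m from the base axis. Payload 15.5 kg.
Tool frame: the origin (TCP) lies at the very end of the fingers, on their centre line; the grasp point (between the pads) lies tcp_to_grasp behind it (tcp_to_grasp is the distance from the TCP to the grasp point, in m); z points along the fingers, y is the direction in which the jaws open and shut (so a half turn about z gives the same grasp; the last joint's range is limited). The gripper opens to 91 mm and grips with 3 to 60 N. Pads are 32 mm wide; open, the fingers measure 118 mm over their backs; the gripper's body (76 mm by 178 mm) begins 60 mm behind the grasp point.
Start: joints at [1.089, 0.494, 1.345, -0, 1.302, -0.096], TCP at [0.236, 0.579, 0.214] pointing down, gripper open.
Joint ranges: [-2.91, 2.91], [-0.82, 2.16], [0.22, 2.67], [-1.22, 4.37], [0.12, 2.79], [-3.08, 3.08]. Speed limits (rad/s): [1.89, 1.89, 2.57, 3.01, 3.01, 3.01].

INTERFACE

Orientations are given as [roll, pitch, yaw] about the fixed x, y, z axes, in that order (R = Rz(yaw) Ry(pitch) Rx(roll)).
In Python, from cell import sense, get_image, camera_params, finish_job, tcp_to_grasp gives the robot as it stands. The module is installed in compiled form; this text tells all that it offers.
- The arm moves only by the tool drive_tool, never from a script. Its argument "motion" is a list of rows, each an object with "slide": the shift along the tool's x, y, z each as a share of 20 cm, from -1 to 1, a list of three; "dr": the turn, a rotation vector about the tool's x, y, z each as a share of 180 degrees, from -1 to 1, a list of three. A call has 1 to 8 rows; each row is the pose to reach, as a shift and turn from the pose commanded when the call began, along the tool's axes at that moment, turning the shorter way round; what a row does not reach only later rows make up. A row lasts 1/12 s, in which the tool goes at most 41.7 mm and 7.16 degrees, less where a joint would pass 70% of its speed; a pose out of reach is approached as far as the arm can. A call with a number of a shift or a turn outside -1 to 1 is refused whole. A call with a gripper value outside its range is refused whole. "claw" is the closure in counts, from 0 (fully open) to 255 (shut), set as the call begins (left out, the last holds). The fingers move at their own pace and stop on an object; the grip force is fixed at half the most. Time passes only in rows, so rows that repeat a pose let the fingers close. It gives the time, the measured TCP pose, the force and the opening at its end, in the units of the state.
- sense(): the state, without advancing time (a new reading comes with each control period).
- get_image(name): name is "scene" or "side" or "wrist"; returns the picture (384x512x3 uint8, red, green, blue); there is no depth.
- camera_params(name): a dict with "intrinsics" (3x3 intrinsics, pixels), "R" (3x3) and "t" (3): a world point X has camera coordinates R X + t. Camera axes: x right, y down, z forward; pixel columns grow to the right and rows downward; lengths in m; the calibration is good to about 2 mm. A picture is of the moment at which its call begins: read the wrist's pose just before it. camera_params takes no time and is no camera call; for the wrist camera it gives the pose at the moment of the call.
- finish_job(): hands the job in, once; it reports no verdict.
The state is a dict: "time_s": time; "qpos": joint angles; "joint_vel": joint speeds; "tau": joint torques, N m; "ee_pos": TCP position; "eef_rot": TCP orientation; "ft_force": force on the tool from outside, world axes, zero at the start; "moment": the same for the moment, N m; "width": opening from 0.0 (shut) to 1.0 (fully open).
Only numpy, scipy, OpenCV 4.12 (cv2) and the standard library are available. Lean on these libraries where they do the work, as an engineer would, in place of code of your own. Each camera call takes 0.05 s, during which the arm holds its last target.

TASK

The closed wooden tostonera is shut in under the little screw press. Wind the handwheel up until you feel the screw come up against its stop, without forcing it beyond that, then draw the tostonera out onto the wooden landing board so that its square part lies flat and wholly on the board, clear of the press. Leave the screw wound up, let go of everything, and leave the measuring cup, the mortar and the tub alone.

Things in the scene. Friction and masses are not known exactly. Their poses are not given: they have to be found in the camera images.
- press: bench screw press fixed to the counter: dark steel bed, 20 mm high, reaching 80 mm either way along y; over it a portal (two columns 135 mm apart, cross-beam up to 138 mm high, 34 mm deep) with a vertical screw in its middle. Origin: on the counter, on the screw's axis. Own z up, own -y along the bed to the landing board; the portal is open along y.
- landing (a point): centre of the top of the wooden landing board, 150 by 150 mm, flush with the press bed (20 mm above the counter), 155 mm along the press's own -y from the screw axis. Axes as the press.
- hub (a point): centre of the handwheel (rim radius 45 mm, bar 11 mm thick, four spokes), on the screw axis, in the plane of the rim. Right-handed screw: counter-clockwise from above winds it up, and wheel, stem and foot rise 12 mm a turn. Drag while turning about 3 N at the knob. The stop lies 1.3 to 2 turns above the start, each time elsewhere, and shows only by feel.
- knob (a point): middle of the upright wooden knob on the rim: 22 mm across, 42 mm tall; 45 mm from the wheel's axis, 30 mm above the rim's plane, 21 mm above its own lower end. It spins on its pin, so it can be cranked round. At the stop a lug (stop_lug) under the beam meets a sprung pin (stop_peg): the push at the knob grows by about 5 N per 0.1 rad; 25 N is too much.
- handle (a point): point in the tostonera's straight handle, half-way up, 122 mm along the tostonera's own -y from the middle of its square part. The handle is 26 mm wide, 28 mm high, 97 mm long, and runs along own y from 55 to 152 mm; it lies on the bed and landing board. Axes as the tostonera.
- block (a point): middle of the tostonera's square part (110 by 110 mm, two closed boards 28 mm thick together; a raised rim 14 mm wide on top makes it 40 mm high), half-way up the boards (14 mm above its underside). At the start the screw's round foot (44 mm) stands inside the rim, so it can be drawn out only once the screw has risen some 12 mm.
- tostonera: the closed square wooden tostonera, about 0.35 to 0.65 kg, loose. Origin: centre of the underside of its square part; own z up, handle along own -y.
- measuring_cup: glass measuring cup with a handle, 80 mm across, 95 mm tall; bystander. Origin: centre of its underside.
- mortar: stoneware mortar, 116 mm across, 75 mm tall; bystander. Origin: centre of its underside.
- tub: closed plastic tub with a lid, 128 by 98 mm, 64 mm tall; bystander. Origin: centre of its underside.
Mind the look-alikes: they are no part of the job. What is meant by the tostonera is not blue, grey or turquoise, and is the larger of those in its own colour.

How it is judged:
On the way, in this order (a step that is already met when the one before it is completed fails the run):
1. the screw is wound up against its stop: the lug bears on the stop pin (contact force between stop_lug and stop_peg above 2.5 N), for 0.15 s.
2. the tostonera lies on the landing board (y of block in the frame of landing between -0.02 and 0.02 m and x of block in the frame of landing between -0.02 and 0.02 m and z of block in the frame of landing below 0.018 m and angle between tostonera's own z axis and vertical below 0.06 rad and angle between the y axis of tostonera and the y axis of press, either way round below 0.35 rad), for 0.2 s.
At the end, for the whole second after the job is handed in: The screw has been wound up against its stop and the wheel still stands at least 18 mm above its lowest place; the square part of the tostonera lies flat on the landing board, square to it within 0.35 rad, its centre within 20 mm of the board's centre each way; all is released and at rest (all of step 2 and z of hub in the frame of press above 0.183 m and linear speed of tostonera below 0.02 m/s); the robot touches nothing.
It fails at once if the screw is forced against its stop (contact force between stop_lug and stop_peg above 40 N).
It fails at once if the measuring cup is disturbed (distance of measuring_cup from where it was at the start of the episode above 0.02 m or angle between measuring_cup's own z axis and vertical above 0.3 rad).
It fails at once if the mortar is disturbed (distance of mortar from where it was at the start of the episode above 0.02 m or angle between mortar's own z axis and vertical above 0.3 rad).
It fails at once if the tub is disturbed (distance of tub from where it was at the start of the episode above 0.02 m or angle between tub's own z axis and vertical above 0.3 rad).
It also fails if it takes over 67 s, if anything falls off the work surface, if the arm or the gripper's body presses on something with over 40 N, if the wrist force passes 120 N, or if a joint passes its speed limit or range.

## Working session

There is one attempt and no reset: what is moved stays moved. The work goes in short steps, Python scripts to look and compute and a tool call to move; the robot and the scene stay as the last step left them, time stands still between calls to the robot, and variables do not carry over. Pictures are saved under pics/ and viewed, and the job is handed in when it is done.

Besides the shell and the picture viewer there is one more tool, called after ">>>" by a JSON object that holds its "op" and its "data". drive_tool: Moves the arm, as the interface text tells. Shift numbers are shares of 20 cm and turn numbers shares of 180 degrees, none past 1 either way. Its arguments: {"type":"object","properties":{"motion":{"type":"array","items":{"type":"object","properties":{"slide":{"type":"array","items":{"type":"number"}},"dr":{"type":"array","items":{"type":"number"}}}}},"claw":{"type":"number"}},"required":["motion"]}

```bash
mkdir -p pics; python3 - <<'E'
from cell import *
import cv2
print(sense()); print(tcp_to_grasp)
for n in ["scene","side","wrist"]:
    p=camera_params(n); print(n,p)
    im=get_image(n); cv2.imwrite(f"pics/{n}0.png",im[:,:,::-1])
E
```

```text
{'time_s': 0.0, 'qpos': array([ 1.08848353e+00,  4.94166802e-01,  1.34613307e+00,  7.12432048e-06,
        1.30249804e+00, -9.54928550e-02]), 'joint_vel': array([-4.03054062e-04, -2.22589387e-03,  9.14853327e-04, -7.32572039e-04,
       -2.21389645e-04, -9.80883459e-05]), 'tau': array([-2.47475713e-03, -8.78804970e+01, -3.81863022e+01,  7.07760290e-02,
        5.28593967e-02, -1.37966372e-04]), 'ee_pos': array([0.23559164, 0.57848608, 0.2133478 ]), 'eef_rot': array([-3.14039354e+00, -1.21754529e-04,  2.75477075e+00]), 'ft_force': array([ 0.2942076 , -0.24145333, -0.44333112]), 'moment': array([-0.00719833,  0.02115733,  0.02619901]), 'width': 1.0021380368795243}
0.0188
scene {'intrinsics': array([[363.90841004,   0.        , 251.18587067],
       [  0.        , 363.90841004, 195.74959236],
       [  0.        ,   0.        ,   1.        ]]), 'R': array([[ 0.55291981,  0.83290332, -0.02348927],
       [ 0.4848698 , -0.34454917, -0.80385766],
       [-0.67762893,  0.43307959, -0.59435773]]), 't': array([-0.33890933, -0.1369058 ,  1.37694838])}
side {'intrinsics': array([[411.7998761 ,   0.        , 261.59912024],
       [  0.        , 411.7998761 , 193.17017775],
       [  0.        ,   0.        ,   1.        ]]), 'R': array([[ 0.98868341, -0.14870134,  0.01982469],
       [-0.09012559, -0.69440457, -0.71391854],
       [ 0.119927  ,  0.7040527 , -0.69994807]]), 't': array([-0.54007512,  0.17355144,  1.19655972])}
wrist {'intrinsics': array([[310.81925689,   0.        , 257.47440002],
       [  0.        , 310.81925689, 193.44346891],
       [  0.        ,   0.        ,   1.        ]]), 'R': array([[ 3.77207273e-01,  9.26128853e-01, -1.43066035e-04],
       [ 8.97781957e-01, -3.65623800e-01,  2.45574418e-01],
       [ 2.27381246e-01, -9.27608987e-02, -9.69377731e-01]]), 't': array([-0.62465729, -0.02655088,  0.38962252])}
```

View pics/scene0.png

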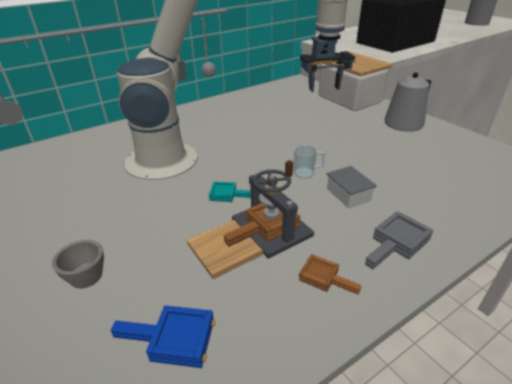

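View pics/side0.png

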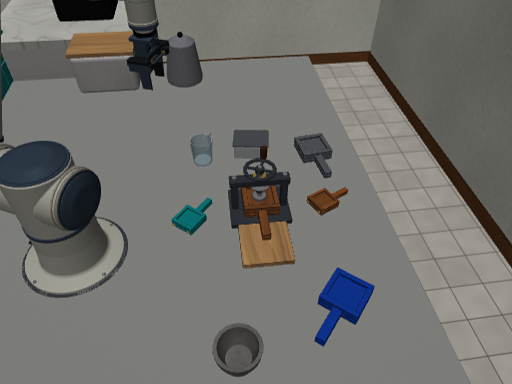

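View pics/wrist0.png

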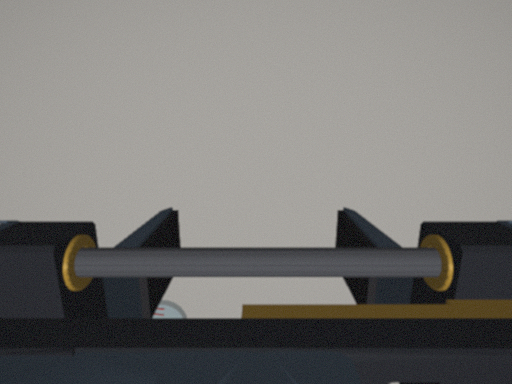

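Candidates in the side view: the brown tostonera under the press (260,205), a smaller brown one (325,201), blue (345,297), grey (313,150) and turquoise (190,218). I choose the brown one under the press, and crop closer to check it.

```bash
python3 - <<'E'
import cv2
a=cv2.imread("pics/side0.png")[135:275,195:355]; cv2.imwrite("pics/side0c.png",cv2.resize(a,None,fx=5,fy=4.2857 if 0 else 4,interpolation=cv2.INTER_CUBIC) if 0 else cv2.resize(a,None,fx=4,fy=4,interpolation=cv2.INTER_CUBIC))
a=cv2.imread("pics/scene0.png")[145:280,180:330]; cv2.imwrite("pics/scene0c.png",cv2.resize(a,None,fx=4,fy=4,interpolation=cv2.INTER_CUBIC))
E
```

```text
(no output)
```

View pics/side0c.png

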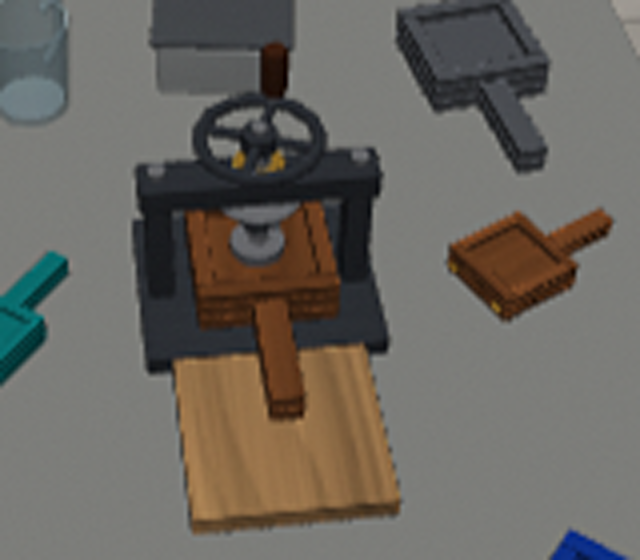

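View pics/scene0c.png

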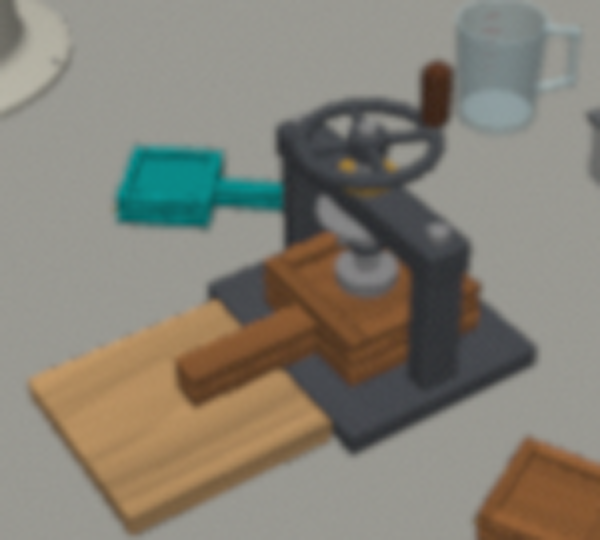

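```bash
cat > h.py <<'E'
from cell import *
import numpy as np, cv2
from scipy.optimize import least_squares
from scipy.spatial.transform import Rotation as Ro
def proj(n,X,P=None):
    p=P or camera_params(n); c=p["R"]@np.array(X,float)+p["t"]; q=p["intrinsics"]@c; return q[:2]/q[2]
def ray(n,uv,z,P=None):
    p=P or camera_params(n); d=p["R"].T@np.linalg.inv(p["intrinsics"])@[uv[0],uv[1],1]; o=-p["R"].T@p["t"]; return o+d*(z-o[2])/d[2]
def tri(uvs,ps=None):
    A=[];b=[]
    for n,uv in uvs:
        p=camera_params(n); M=p["intrinsics"]@np.c_[p["R"],p["t"]]
        for k in (0,1):
            r=uv[k]*M[2]-M[k]; r=r/np.linalg.norm(r[:3]); A.append(r[:3]); b.append(-r[3])
    x,res,_,_=np.linalg.lstsq(np.array(A),np.array(b),rcond=None); return x
def sc(u,v): return ((u+.5)/4-.5+180,(v+.5)/4-.5+145)
def si(u,v): return ((u+.5)/4-.5+195,(v+.5)/4-.5+135)
E
python3 - <<'E'
from h import *
for nm,a,b in [("boardFL",si(174,360),sc(208,302)),("boardNR",si(398,500),sc(133,520)) if 0 else ("boardNL",si(192,518),sc(32,384)),("boardNR",si(398,500),sc(133,520)),("boardFR",si(367,346),sc(328,432)),("wheel",si(260,139),sc(371,142)),("knobtop",si(275,45),sc(437,65)),("knobbot",si(272,97),sc(435,124)),("handle end L",si(267,405),sc(180,365)),("handle end R",si(303,402),sc(199,388))]:
    x=tri([("side",a),("scene",b)]); print(nm,x.round(4),(proj("side",x)-a).round(1),(proj("scene",x)-b).round(1), ray("side",a,.02).round(4), ray("scene",b,.02).round(4))
E
```

```text
boardFL [0.4777 0.0239 0.0224] [0.2 0.7] [ 0.4 -0.6] [0.4775 0.0288 0.02  ] [0.4771 0.0229 0.02  ]
boardNL [ 0.4748 -0.1161  0.0142] [0.1 0.4] [ 0.2 -0.4] [ 0.4741 -0.1189  0.02  ] [ 0.4817 -0.1193  0.02  ]
boardNR [ 0.6221 -0.1189  0.0143] [-0.  -0.1] [-0.   0.1] [ 0.6208 -0.1232  0.02  ] [ 0.6267 -0.1208  0.02  ]
boardFR [0.6282 0.0245 0.0154] [0.2 0.7] [ 0.4 -0.8] [0.6269 0.0234 0.02  ] [0.6336 0.0194 0.02  ]
wheel [0.5534 0.1102 0.1662] [-0.1 -0.3] [-0.1  0.3] [0.5801 0.2743 0.02  ] [0.3791 0.2406 0.02  ]
knobtop [0.5698 0.1502 0.22  ] [0.  0.2] [ 0.1 -0.2] [0.6134 0.4046 0.02  ] [0.3139 0.3619 0.02  ]
knobbot [0.5684 0.1509 0.1722] [-0.1 -0.4] [-0.2  0.4] [0.5992 0.3299 0.02  ] [0.3886 0.3006 0.02  ]
handle end L [ 0.5391 -0.036   0.0355] [-0.1 -0.3] [-0.2  0.3] [ 0.5415 -0.0246  0.02  ] [ 0.5232 -0.0274  0.02  ]
handle end R [ 0.5658 -0.0371  0.0359] [-0.1 -0.3] [-0.2  0.3] [ 0.5686 -0.0253  0.02  ] [ 0.5502 -0.0283  0.02  ]
```

>>> {"op": "drive_tool", "data": {"motion": [{"slide": [-0.79,-0.54,-0.2],"dr": [0,0,0.19]},{"slide": [-0.79,-0.54,-0.2],"dr": [0,0,0.19]},{"slide": [-0.79,-0.54,-0.2],"dr": [0,0,0.19]},{"slide": [-0.79,-0.54,-0.2],"dr": [0,0,0.19]},{"slide": [-0.79,-0.54,-0.2],"dr": [0,0,0.19]},{"slide": [-0.79,-0.54,-0.2],"dr": [0,0,0.19]}], "claw": 0}}

```text
time_s: 0.65
ee_pos: [0.344, 0.4157, 0.2551]
eef_rot: [3.14, 0.001, 2.148]
ft_force: [1.3, 1.4, 0.0]
width: 0.995
```

>>> {"op": "drive_tool", "data": {"motion": [{"slide": [-0.95,0.01,-0.15],"dr": [0,0,0.184]},{"slide": [-0.95,0.01,-0.15],"dr": [0,0,0.184]},{"slide": [-0.95,0.01,-0.15],"dr": [0,0,0.184]},{"slide": [-0.95,0.01,-0.15],"dr": [0,0,0.184]},{"slide": [-0.95,0.01,-0.15],"dr": [0,0,0.184]},{"slide": [-0.95,0.01,-0.15],"dr": [0,0,0.184]}]}}

```text
time_s: 1.15
ee_pos: [0.4509, 0.259, 0.2845]
eef_rot: [3.14, 0.0, 1.572]
ft_force: [-0.3, 1.1, 0.1]
width: 0.999
```

>>> {"op": "drive_tool", "data": {"motion": [{"slide": [-1.0,0.51,-0.1],"dr": [0,0,0]},{"slide": [-1.0,0.51,-0.1],"dr": [0,0,0]},{"slide": [-1.0,0.51,-0.1],"dr": [0,0,0]},{"slide": [-1.0,0.51,-0.1],"dr": [0,0,0]},{"slide": [-1.0,0.51,-0.1],"dr": [0,0,0]},{"slide": [-1.0,0.51,-0.1],"dr": [0,0,0]},{"slide": [-1.0,0.51,-0.1],"dr": [0,0,0]}]}}

```text
time_s: 1.73
ee_pos: [0.5537, 0.0603, 0.3037]
eef_rot: [3.141, 0.001, 1.578]
ft_force: [-0.8, -0.7, -0.5]
width: 1.003
```

```bash
python3 - <<'E'
from h import *
s=sense();print(s['ee_pos'],s['eef_rot'],s['ft_force'])
P=camera_params("wrist"); im=get_image("wrist"); np.save("pics/P1.npy",P,allow_pickle=True)
print(P)
im=im[:,:,::-1]; cv2.imwrite("pics/w1.png",im); cv2.imwrite("pics/w1c.png",cv2.resize(im[0:260,130:390],None,fx=2.3,fy=2.3))
E
```

```text
[0.55372571 0.06033839 0.30369314] [3.14124309e+00 5.66573792e-04 1.57809464e+00] [-0.78943377 -0.68296394 -0.53220089]
{'intrinsics': array([[310.81925689,   0.        , 257.47440002],
       [  0.        , 310.81925689, 193.44346891],
       [  0.        ,   0.        ,   1.        ]]), 'R': array([[ 0.99997281,  0.00726611,  0.00125939],
       [ 0.00673601, -0.96948974,  0.24503933],
       [ 0.00300145, -0.24502419, -0.96951232]]), 't': array([-0.55354259,  0.0055851 ,  0.48996855])}
```

View pics/w1.png

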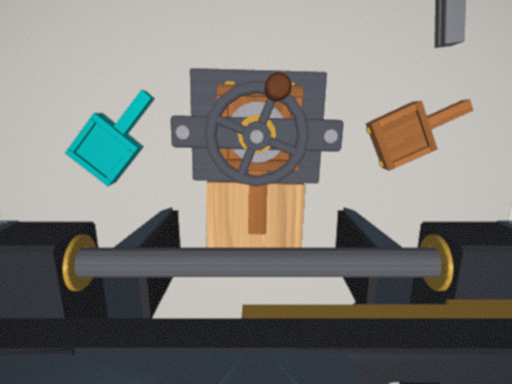

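View pics/w1c.png

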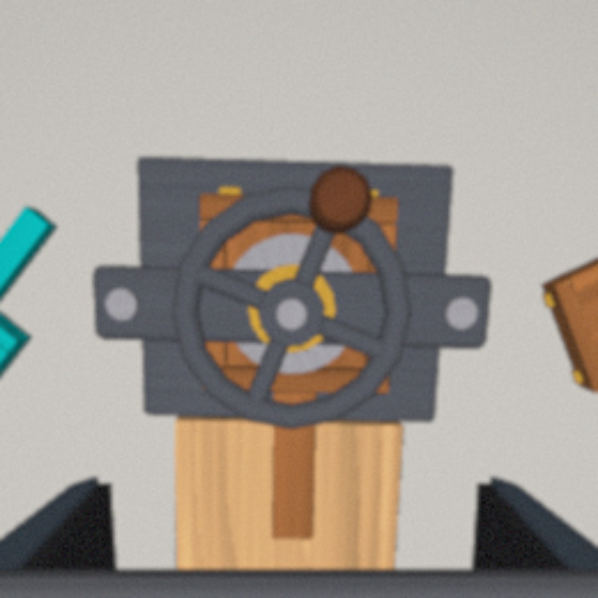

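```bash
python3 - <<'E'
from h import *
P=np.load("pics/P1.npy",allow_pickle=True).item()
f=lambda u,v:((u+.5)/2.3-.5+130,(v+.5)/2.3-.5)
for n,p,z in [("rim c",(292,307),.167),("rimL",(186,307),.167),("rimR",(399,307),.167),("rim bottom mid",(292,416),.167),("hubcap",(291,313),.175),("boltL",(121,304),.138),("boltR",(461,313),.138),("knobtop",(341,197),.217),("bedTL",(139,158),.02),("bedTR",(452,167),.02),("bedBL",(145,415),.02),("bedBR",(434,420),.02),("handleL",(273,530),.048),("handleR",(314,530),.048),("hendL",(274,538),.048),("hendR",(313,539),.048),("blockTL",(200,196),.06),("blockTR",(397,198),.06),("blockBR",(389,392),.06)]:
    print(n,ray("wrist",f(*p),z,P).round(4))
E
```

```text
rim c [0.5518 0.1122 0.167 ]
rimL [0.507  0.1119 0.167 ]
rimR [0.597  0.1126 0.167 ]
rim bottom mid [0.5521 0.0652 0.167 ]
hubcap [0.5514 0.1102 0.175 ]
boltL [0.4727 0.1114 0.138 ]
boltR [0.6301 0.1084 0.138 ]
knobtop [0.5683 0.1521 0.217 ]
bedTL [0.46   0.1905 0.02  ]
bedTR [0.6466 0.1868 0.02  ]
bedBL [0.4568 0.0344 0.02  ]
bedBR [0.6444 0.0324 0.02  ]
handleL [ 0.5405 -0.0336  0.048 ]
handleR [ 0.5665 -0.0334  0.048 ]
hendL [ 0.5412 -0.039   0.048 ]
hendR [ 0.566  -0.0395  0.048 ]
blockTL [0.5007 0.1658 0.06  ]
blockTR [0.609  0.1656 0.06  ]
blockBR [0.6089 0.0576 0.06  ]
```

>>> {"op": "drive_tool", "data": {"motion": [{"slide": [0.46,0.07,0.1]},{"slide": [0.46,0.07,0.1]},{"slide": [0.46,0.07,0.1]},{"slide": [0.46,0.07,0.3]},{"slide": [0.46,0.07,0.5]},{"slide": [0.46,0.07,0.585]},{"slide": [0.46,0.07,0.585]}], "claw": 100}}

```text
invalid input
```

>>> {"op": "drive_tool", "data": {"motion": [{"slide": [0.46,0.07,0.1],"dr": [0,0,0]},{"slide": [0.46,0.07,0.1],"dr": [0,0,0]},{"slide": [0.46,0.07,0.1],"dr": [0,0,0]},{"slide": [0.46,0.07,0.3],"dr": [0,0,0]},{"slide": [0.46,0.07,0.5],"dr": [0,0,0]},{"slide": [0.46,0.07,0.585],"dr": [0,0,0]},{"slide": [0.46,0.07,0.585],"dr": [0,0,0]}], "claw": 100}}

```text
time_s: 2.37
ee_pos: [0.5619, 0.1563, 0.1827]
eef_rot: [-3.134, 0.001, 1.582]
ft_force: [-0.5, -1.0, -0.5]
width: 0.609
```

>>> {"op": "drive_tool", "data": {"motion": [{"slide": [0,0,0],"dr": [0,0,0]},{"slide": [0,0,0],"dr": [0,0,0]}]}}

```text
time_s: 2.53
ee_pos: [0.5658, 0.156, 0.1885]
eef_rot: [3.14, -0.0, 1.581]
ft_force: [0.8, -0.2, 1.0]
width: 0.604
```

```bash
python3 - <<'E'
from h import *
s=sense();print(s['ee_pos'],s['eef_rot'],s['ft_force'],s['qpos'])
a=get_image("side")[110:230,195:345,::-1]; b=get_image("scene")[120:240,200:350,::-1]
cv2.imwrite("pics/s2.png",cv2.resize(np.vstack([a,b]),None,fx=2.5*2*.99,fy=2.5*.99*2)[:1190] if 0 else cv2.resize(np.hstack([a,b]),None,fx=2.6,fy=2.6))
E
```

```text
[0.56581878 0.15598308 0.18845908] [ 3.13970397e+00 -4.33956648e-04  1.58085634e+00] [ 0.80584594 -0.18349719  0.98622185] [1.67193483e-01 4.64762302e-01 1.47619089e+00 1.42827201e-04
 1.19870614e+00 1.57082079e-01]
```

View pics/s2.png

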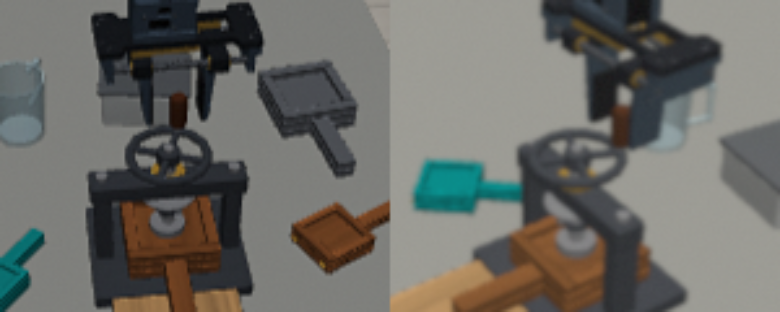

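>>> {"op": "drive_tool", "data": {"motion": [{"slide": [-0.02,0.012,0.01],"dr": [0,0,0]},{"slide": [-0.02,0.012,0.01],"dr": [0,0,0]},{"slide": [-0.02,0.012,0.01],"dr": [0,0,0]},{"slide": [-0.02,0.012,0.01],"dr": [0,0,0]},{"slide": [-0.02,0.012,0.01],"dr": [0,0,0]},{"slide": [-0.02,0.012,0.01],"dr": [0,0,0]}], "claw": 255}}

```text
time_s: 3.13
ee_pos: [0.5681, 0.1513, 0.1851]
eef_rot: [3.141, -0.0, 1.58]
ft_force: [1.4, -0.4, 0.7]
width: 0.238
```

```bash
cat > rows.py <<'E'
import numpy as np,sys,json
def rows(a,b,n,yaw=1.58,r=.045,hold=0,off=(0,0,0)):
    # relative slides for crank angles a->b (rad of wheel angle), plus correction off (world m)
    o=[]
    for k in list(range(1,n+1))+[n]*hold:
        t=a+(b-a)*k/n; s=k/n
        d=np.array([r*(np.cos(t)-np.cos(a)),r*(np.sin(t)-np.sin(a)),.012/(2*np.pi)*(t-a)])+np.array(off)*s
        xt=np.array([np.cos(yaw),np.sin(yaw)]); yt=np.array([np.sin(yaw),-np.cos(yaw)])
        o.append([round(float(v)/.2,3) for v in (xt@d[:2],yt@d[:2],-d[2])])
    for x in o: print(x)
if __name__=="__main__":
    A=[float(x) for x in sys.argv[1:]]
    rows(A[0],A[1],int(A[2]),hold=int(A[3]) if len(A)>3 else 0,off=A[4:7] if len(A)>6 else (0,0,0))
E
python3 rows.py 1.197 1.997 8; echo; python3 rows.py 1.997 3.197 8;echo; python3 rows.py 3.197 4.797 8; echo; python3 rows.py 4.797 6.397 8;echo; python3 rows.py 6.397 7.997 8; echo; python3 rows.py 7.997 8.957 8
```

```text
[0.007, -0.021, -0.001]
[0.013, -0.043, -0.002]
[0.016, -0.065, -0.003]
[0.016, -0.088, -0.004]
[0.015, -0.11, -0.005]
[0.011, -0.133, -0.006]
[0.005, -0.154, -0.007]
[-0.003, -0.175, -0.008]

[-0.016, -0.03, -0.001]
[-0.036, -0.057, -0.003]
[-0.06, -0.08, -0.004]
[-0.087, -0.1, -0.006]
[-0.117, -0.116, -0.007]
[-0.149, -0.127, -0.009]
[-0.182, -0.133, -0.01]
[-0.216, -0.134, -0.011]

[-0.044, 0.007, -0.002]
[-0.087, 0.022, -0.004]
[-0.125, 0.045, -0.006]
[-0.158, 0.076, -0.008]
[-0.184, 0.112, -0.01]
[-0.203, 0.153, -0.011]
[-0.213, 0.197, -0.013]
[-0.214, 0.242, -0.015]

[0.008, 0.044, -0.002]
[0.024, 0.086, -0.004]
[0.049, 0.124, -0.006]
[0.08, 0.156, -0.008]
[0.117, 0.181, -0.01]
[0.159, 0.198, -0.011]
[0.203, 0.207, -0.013]
[0.248, 0.207, -0.015]

[0.044, -0.009, -0.002]
[0.085, -0.027, -0.004]
[0.122, -0.052, -0.006]
[0.153, -0.085, -0.008]
[0.177, -0.123, -0.01]
[0.194, -0.165, -0.011]
[0.201, -0.209, -0.013]
[0.199, -0.254, -0.015]

[-0.005, -0.026, -0.001]
[-0.014, -0.052, -0.002]
[-0.025, -0.077, -0.003]
[-0.039, -0.1, -0.005]
[-0.056, -0.121, -0.006]
[-0.075, -0.14, -0.007]
[-0.097, -0.156, -0.008]
[-0.12, -0.17, -0.009]
```

>>> {"op": "drive_tool", "data": {"motion": [{"slide": [0.007,-0.021,-0.001],"dr": [0,0,0]},{"slide": [0.013,-0.043,-0.002],"dr": [0,0,0]},{"slide": [0.016,-0.065,-0.003],"dr": [0,0,0]},{"slide": [0.016,-0.088,-0.004],"dr": [0,0,0]},{"slide": [0.015,-0.11,-0.005],"dr": [0,0,0]},{"slide": [0.011,-0.133,-0.006],"dr": [0,0,0]},{"slide": [0.005,-0.154,-0.007],"dr": [0,0,0]},{"slide": [-0.003,-0.175,-0.008],"dr": [0,0,0]}]}}

```text
time_s: 3.8
ee_pos: [0.5325, 0.1499, 0.1866]
eef_rot: [3.141, 0.001, 1.58]
ft_force: [6.4, -5.8, -2.0]
width: 0.236
```

```bash
python3 rows.py 1.997 3.197 8 0 0 -.0012 0
```

```text
[-0.017, -0.03, -0.001]
[-0.038, -0.057, -0.003]
[-0.062, -0.08, -0.004]
[-0.09, -0.1, -0.006]
[-0.121, -0.116, -0.007]
[-0.154, -0.127, -0.009]
[-0.188, -0.133, -0.01]
[-0.222, -0.134, -0.011]
```

>>> {"op": "drive_tool", "data": {"motion": [{"slide": [-0.017,-0.03,-0.001],"dr": [0,0,0]},{"slide": [-0.038,-0.057,-0.003],"dr": [0,0,0]},{"slide": [-0.062,-0.08,-0.004],"dr": [0,0,0]},{"slide": [-0.09,-0.1,-0.006],"dr": [0,0,0]},{"slide": [-0.121,-0.116,-0.007],"dr": [0,0,0]},{"slide": [-0.154,-0.127,-0.009],"dr": [0,0,0]},{"slide": [-0.188,-0.133,-0.01],"dr": [0,0,0]},{"slide": [-0.222,-0.134,-0.011],"dr": [0,0,0]}]}}

```text
time_s: 4.47
ee_pos: [0.5069, 0.1059, 0.189]
eef_rot: [3.139, -0.001, 1.58]
ft_force: [12.0, 5.0, -6.8]
width: 0.236
```

```bash
python3 rows.py 3.197 4.797 8 0 .0015 0 -0.0006
```

```text
[-0.044, 0.007, -0.002]
[-0.087, 0.024, -0.003]
[-0.125, 0.048, -0.005]
[-0.158, 0.079, -0.006]
[-0.184, 0.117, -0.008]
[-0.203, 0.159, -0.009]
[-0.213, 0.203, -0.011]
[-0.214, 0.249, -0.012]
```

>>> {"op": "drive_tool", "data": {"motion": [{"slide": [-0.044,0.009,-0.002],"dr": [0,0,0]},{"slide": [-0.087,0.027,-0.003],"dr": [0,0,0]},{"slide": [-0.125,0.052,-0.005],"dr": [0,0,0]},{"slide": [-0.158,0.083,-0.006],"dr": [0,0,0]},{"slide": [-0.184,0.119,-0.008],"dr": [0,0,0]},{"slide": [-0.203,0.16,-0.009],"dr": [0,0,0]},{"slide": [-0.213,0.204,-0.011],"dr": [0,0,0]},{"slide": [-0.214,0.249,-0.012],"dr": [0,0,0]}]}}

```text
time_s: 5.13
ee_pos: [0.5556, 0.0639, 0.1916]
eef_rot: [-3.14, -0.001, 1.58]
ft_force: [-5.1, 5.0, 14.9]
width: 0.236
```

```bash
python3 rows.py 4.797 6.397 8 0 0 .0005 0.0007
```

```text
[0.008, 0.044, -0.002]
[0.025, 0.086, -0.005]
[0.05, 0.124, -0.007]
[0.081, 0.156, -0.009]
[0.119, 0.181, -0.012]
[0.161, 0.198, -0.014]
[0.205, 0.207, -0.016]
[0.25, 0.207, -0.019]
```

>>> {"op": "drive_tool", "data": {"motion": [{"slide": [0.009,0.044,-0.004],"dr": [0,0,0]},{"slide": [0.026,0.086,-0.007],"dr": [0,0,0]},{"slide": [0.051,0.124,-0.009],"dr": [0,0,0]},{"slide": [0.082,0.156,-0.011],"dr": [0,0,0]},{"slide": [0.12,0.181,-0.013],"dr": [0,0,0]},{"slide": [0.162,0.198,-0.015],"dr": [0,0,0]},{"slide": [0.206,0.207,-0.017],"dr": [0,0,0]},{"slide": [0.25,0.207,-0.019],"dr": [0,0,0]}]}}

```text
time_s: 5.8
ee_pos: [0.5971, 0.1142, 0.1949]
eef_rot: [-3.141, 0.0, 1.58]
ft_force: [-2.1, -5.0, 3.4]
width: 0.231
```

>>> {"op": "drive_tool", "data": {"motion": [{"slide": [0.044,-0.009,-0.002],"dr": [0,0,0]},{"slide": [0.085,-0.027,-0.004],"dr": [0,0,0]},{"slide": [0.122,-0.052,-0.006],"dr": [0,0,0]},{"slide": [0.153,-0.085,-0.008],"dr": [0,0,0]},{"slide": [0.177,-0.123,-0.01],"dr": [0,0,0]},{"slide": [0.194,-0.165,-0.011],"dr": [0,0,0]},{"slide": [0.201,-0.209,-0.013],"dr": [0,0,0]},{"slide": [0.199,-0.254,-0.015],"dr": [0,0,0]}]}}

```text
time_s: 6.47
ee_pos: [0.5455, 0.1537, 0.1981]
eef_rot: [3.141, -0.001, 1.58]
ft_force: [5.4, 0.0, 0.8]
width: 0.239
```

>>> {"op": "drive_tool", "data": {"motion": [{"slide": [-0.005,-0.026,-0.001],"dr": [0,0,0]},{"slide": [-0.014,-0.052,-0.002],"dr": [0,0,0]},{"slide": [-0.025,-0.077,-0.003],"dr": [0,0,0]},{"slide": [-0.039,-0.1,-0.005],"dr": [0,0,0]},{"slide": [-0.056,-0.121,-0.006],"dr": [0,0,0]},{"slide": [-0.075,-0.14,-0.007],"dr": [0,0,0]},{"slide": [-0.097,-0.156,-0.008],"dr": [0,0,0]},{"slide": [-0.12,-0.17,-0.009],"dr": [0,0,0]}]}}

```text
time_s: 7.13
ee_pos: [0.5118, 0.1287, 0.1998]
eef_rot: [-3.141, -0.001, 1.58]
ft_force: [0.3, 3.8, 4.5]
width: 0.231
```

```bash
python3 rows.py 8.957 9.357 8; for i in 0 1 2 3 4 5 6 7 8 9 10; do echo; python3 -c "
from rows import rows
a=9.357+.4*$i
print(round(a,3)); rows(a,a+.4,6)"; done
```

```text
[-0.01, -0.005, -0.0]
[-0.02, -0.009, -0.001]
[-0.031, -0.013, -0.001]
[-0.042, -0.017, -0.002]
[-0.053, -0.019, -0.002]
[-0.064, -0.022, -0.003]
[-0.075, -0.023, -0.003]
[-0.086, -0.024, -0.004]

9.357
[-0.015, -0.001, -0.001]
[-0.03, -0.0, -0.001]
[-0.045, 0.001, -0.002]
[-0.06, 0.003, -0.003]
[-0.074, 0.007, -0.003]
[-0.089, 0.011, -0.004]

9.757
[-0.014, 0.005, -0.001]
[-0.028, 0.011, -0.001]
[-0.041, 0.018, -0.002]
[-0.054, 0.026, -0.003]
[-0.066, 0.035, -0.003]
[-0.077, 0.045, -0.004]

10.157
[-0.011, 0.01, -0.001]
[-0.021, 0.021, -0.001]
[-0.031, 0.033, -0.002]
[-0.039, 0.045, -0.003]
[-0.047, 0.058, -0.003]
[-0.054, 0.071, -0.004]

10.557
[-0.006, 0.014, -0.001]
[-0.011, 0.028, -0.001]
[-0.015, 0.042, -0.002]
[-0.019, 0.057, -0.003]
[-0.021, 0.072, -0.003]
[-0.022, 0.087, -0.004]

10.957
[-0.0, 0.015, -0.001]
[0.001, 0.03, -0.001]
[0.002, 0.045, -0.002]
[0.005, 0.06, -0.003]
[0.009, 0.074, -0.003]
[0.014, 0.088, -0.004]

11.357
[0.006, 0.014, -0.001]
[0.012, 0.027, -0.001]
[0.02, 0.04, -0.002]
[0.028, 0.053, -0.003]
[0.037, 0.065, -0.003]
[0.047, 0.076, -0.004]

11.757
[0.011, 0.011, -0.001]
[0.022, 0.02, -0.001]
[0.034, 0.03, -0.002]
[0.046, 0.038, -0.003]
[0.059, 0.045, -0.003]
[0.073, 0.052, -0.004]

12.157
[0.014, 0.006, -0.001]
[0.028, 0.01, -0.001]
[0.043, 0.014, -0.002]
[0.057, 0.017, -0.003]
[0.072, 0.019, -0.003]
[0.087, 0.019, -0.004]

12.557
[0.015, -0.0, -0.001]
[0.03, -0.001, -0.001]
[0.045, -0.004, -0.002]
[0.059, -0.007, -0.003]
[0.074, -0.011, -0.003]
[0.088, -0.016, -0.004]

12.957
[0.014, -0.006, -0.001]
[0.027, -0.013, -0.001]
[0.04, -0.021, -0.002]
[0.052, -0.029, -0.003]
[0.064, -0.039, -0.003]
[0.075, -0.049, -0.004]

13.357
[0.01, -0.011, -0.001]
[0.02, -0.022, -0.001]
[0.029, -0.035, -0.002]
[0.036, -0.047, -0.003]
[0.044, -0.061, -0.003]
[0.05, -0.074, -0.004]
```

>>> {"op": "drive_tool", "data": {"motion": [{"slide": [-0.01,-0.005,0],"dr": [0,0,0]},{"slide": [-0.02,-0.009,-0.001],"dr": [0,0,0]},{"slide": [-0.031,-0.013,-0.001],"dr": [0,0,0]},{"slide": [-0.042,-0.017,-0.002],"dr": [0,0,0]},{"slide": [-0.053,-0.019,-0.002],"dr": [0,0,0]},{"slide": [-0.064,-0.022,-0.003],"dr": [0,0,0]},{"slide": [-0.075,-0.023,-0.003],"dr": [0,0,0]},{"slide": [-0.086,-0.024,-0.004],"dr": [0,0,0]}]}}

```text
time_s: 7.8
ee_pos: [0.5074, 0.1113, 0.2006]
eef_rot: [-3.141, -0.0, 1.58]
ft_force: [0.1, 4.2, 4.4]
width: 0.237
```

```bash
for i in 0 1 2 3 4 5 6 7 8 9 10 11 12 13 14; do echo; python3 -c "
from rows import rows
a=9.357+.3*$i
import math
print(round(a,3),'tan',round(-math.sin(a+.3),2),round(math.cos(a+.3),2)); rows(a,a+.3,5)"; done
```

```text
9.357 tan 0.23 -0.97
[-0.013, -0.001, -0.001]
[-0.027, -0.0, -0.001]
[-0.04, 0.001, -0.002]
[-0.054, 0.002, -0.002]
[-0.067, 0.005, -0.003]

9.657 tan 0.51 -0.86
[-0.013, 0.003, -0.001]
[-0.026, 0.008, -0.001]
[-0.038, 0.012, -0.002]
[-0.051, 0.018, -0.002]
[-0.063, 0.025, -0.003]

9.957 tan 0.74 -0.67
[-0.011, 0.007, -0.001]
[-0.023, 0.015, -0.001]
[-0.033, 0.023, -0.002]
[-0.043, 0.032, -0.002]
[-0.053, 0.042, -0.003]

10.257 tan 0.91 -0.42
[-0.009, 0.01, -0.001]
[-0.017, 0.021, -0.001]
[-0.025, 0.032, -0.002]
[-0.032, 0.044, -0.002]
[-0.038, 0.056, -0.003]

10.557 tan 0.99 -0.14
[-0.005, 0.012, -0.001]
[-0.01, 0.025, -0.001]
[-0.014, 0.038, -0.002]
[-0.017, 0.051, -0.002]
[-0.02, 0.064, -0.003]

10.857 tan 0.99 0.16
[-0.002, 0.013, -0.001]
[-0.002, 0.027, -0.001]
[-0.002, 0.04, -0.002]
[-0.001, 0.054, -0.002]
[0.0, 0.067, -0.003]

11.157 tan 0.9 0.45
[0.002, 0.013, -0.001]
[0.006, 0.026, -0.001]
[0.01, 0.039, -0.002]
[0.014, 0.052, -0.002]
[0.02, 0.064, -0.003]

11.457 tan 0.72 0.69
[0.006, 0.012, -0.001]
[0.013, 0.024, -0.001]
[0.021, 0.035, -0.002]
[0.029, 0.045, -0.002]
[0.038,
[... 288 characters left out ...]
.357 tan -0.09 1.0
[0.013, 0.003, -0.001]
[0.027, 0.004, -0.001]
[0.04, 0.005, -0.002]
[0.054, 0.005, -0.002]
[0.067, 0.005, -0.003]

12.657 tan -0.38 0.92
[0.013, -0.002, -0.001]
[0.027, -0.004, -0.001]
[0.04, -0.007, -0.002]
[0.053, -0.011, -0.002]
[0.065, -0.015, -0.003]

12.957 tan -0.64 0.77
[0.012, -0.005, -0.001]
[0.024, -0.012, -0.001]
[0.036, -0.018, -0.002]
[0.047, -0.026, -0.002]
[0.058, -0.034, -0.003]

13.257 tan -0.84 0.55
[0.01, -0.009, -0.001]
[0.02, -0.018, -0.001]
[0.029, -0.028, -0.002]
[0.037, -0.039, -0.002]
[0.045, -0.05, -0.003]

13.557 tan -0.96 0.28
[0.007, -0.011, -0.001]
[0.014, -0.023, -0.001]
[0.019, -0.036, -0.002]
[0.024, -0.048, -0.002]
[0.029, -0.061, -0.003]
```

>>> {"op": "drive_tool", "data": {"motion": [{"slide": [-0.013,-0.001,-0.001],"dr": [0,0,0]},{"slide": [-0.027,0,-0.001],"dr": [0,0,0]},{"slide": [-0.04,0.001,-0.002],"dr": [0,0,0]},{"slide": [-0.054,0.002,-0.002],"dr": [0,0,0]},{"slide": [-0.067,0.005,-0.003],"dr": [0,0,0]}]}}

```text
time_s: 8.22
ee_pos: [0.5087, 0.0978, 0.2012]
eef_rot: [-3.141, -0.0, 1.58]
ft_force: [-0.0, 3.4, 5.4]
width: 0.234
```

>>> {"op": "drive_tool", "data": {"motion": [{"slide": [-0.013,0.003,-0.001],"dr": [0,0,0]},{"slide": [-0.026,0.008,-0.001],"dr": [0,0,0]},{"slide": [-0.038,0.012,-0.002],"dr": [0,0,0]},{"slide": [-0.051,0.018,-0.002],"dr": [0,0,0]},{"slide": [-0.063,0.025,-0.003],"dr": [0,0,0]}]}}

```text
time_s: 8.63
ee_pos: [0.514, 0.0853, 0.2018]
eef_rot: [-3.141, -0.0, 1.58]
ft_force: [-1.1, 4.6, 4.5]
width: 0.236
```

>>> {"op": "drive_tool", "data": {"motion": [{"slide": [-0.011,0.007,-0.001],"dr": [0,0,0]},{"slide": [-0.023,0.015,-0.001],"dr": [0,0,0]},{"slide": [-0.033,0.023,-0.002],"dr": [0,0,0]},{"slide": [-0.043,0.032,-0.002],"dr": [0,0,0]},{"slide": [-0.053,0.042,-0.003],"dr": [0,0,0]}]}}

```text
time_s: 9.05
ee_pos: [0.5227, 0.0749, 0.2023]
eef_rot: [-3.142, -0.0, 1.58]
ft_force: [0.5, 6.2, 3.2]
width: 0.234
```

>>> {"op": "drive_tool", "data": {"motion": [{"slide": [-0.009,0.01,-0.001],"dr": [0,0,0]},{"slide": [-0.017,0.021,-0.001],"dr": [0,0,0]},{"slide": [-0.025,0.032,-0.002],"dr": [0,0,0]},{"slide": [-0.032,0.044,-0.002],"dr": [0,0,0]},{"slide": [-0.038,0.056,-0.003],"dr": [0,0,0]}]}}

```text
time_s: 9.47
ee_pos: [0.5327, 0.068, 0.2027]
eef_rot: [-3.139, -0.001, 1.58]
ft_force: [-8.8, 12.5, 9.2]
width: 0.233
```

>>> {"op": "drive_tool", "data": {"motion": [{"slide": [0,0,0],"dr": [0,0,0]},{"slide": [0,0,0],"dr": [0,0,0]},{"slide": [0,0,0],"dr": [0,0,0]}]}}

```text
time_s: 9.72
ee_pos: [0.5329, 0.0679, 0.2028]
eef_rot: [-3.14, -0.001, 1.58]
ft_force: [-4.6, 8.7, 7.1]
width: 0.235
```

>>> {"op": "drive_tool", "data": {"motion": [{"slide": [-0.003,0.008,0],"dr": [0,0,0]},{"slide": [-0.007,0.016,0],"dr": [0,0,0]},{"slide": [-0.007,0.016,0],"dr": [0,0,0]},{"slide": [-0.007,0.016,0],"dr": [0,0,0]}]}}

```text
time_s: 10.05
ee_pos: [0.5355, 0.0668, 0.2028]
eef_rot: [-3.138, -0.001, 1.58]
ft_force: [-10.0, 10.4, 12.8]
width: 0.237
```

>>> {"op": "drive_tool", "data": {"motion": [{"slide": [0,0,0],"dr": [0,0,0]},{"slide": [0,0,0],"dr": [0,0,0]},{"slide": [0,0,0],"dr": [0,0,0]}]}}

```text
time_s: 10.3
ee_pos: [0.5355, 0.0668, 0.2028]
eef_rot: [-3.139, -0.001, 1.58]
ft_force: [-9.5, 9.2, 13.0]
width: 0.232
```

>>> {"op": "drive_tool", "data": {"motion": [{"slide": [0,0,0],"dr": [0,0,0]},{"slide": [0,0,0],"dr": [0,0,0]},{"slide": [0,0,0],"dr": [0,0,0]},{"slide": [0,0,-0.1],"dr": [0,0,0]},{"slide": [0,0,-0.3],"dr": [0,0,0]},{"slide": [0,0,-0.45],"dr": [0,0,0]},{"slide": [0,0,-0.45],"dr": [0,0,0]}], "claw": 100}}

```text
time_s: 10.88
ee_pos: [0.5396, 0.0658, 0.2985]
eef_rot: [3.133, 0.0, 1.58]
ft_force: [1.1, -0.3, 0.4]
width: 0.607
```

```bash
python3 - <<'E'
from h import *
s=sense();print(s['ee_pos'],s['eef_rot'],s['ft_force'],s['width'])
a=get_image("side")[110:280,195:345,::-1]; b=get_image("scene")[120:290,180:330,::-1]
cv2.imwrite("pics/s3.png",cv2.resize(np.hstack([a,b]),None,fx=2.6,fy=2.6))
E
```

```text
[0.53963182 0.06577889 0.29853859] [3.13318885e+00 4.56699671e-04 1.57966320e+00] [ 1.11310496 -0.29284976  0.40714594] 0.6074100555124721
```

View pics/s3.png

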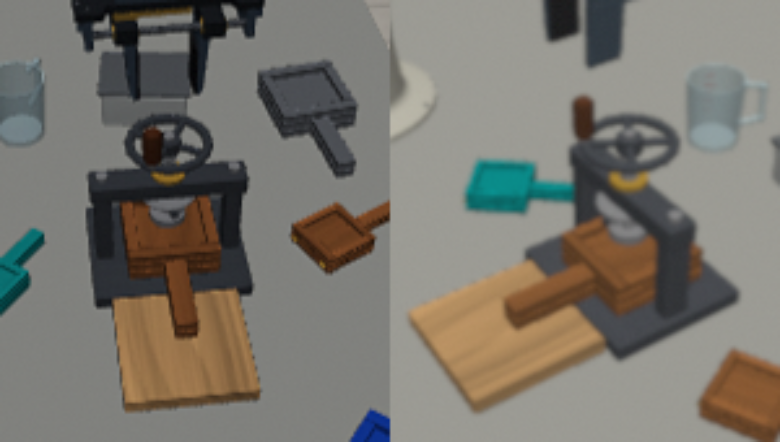

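>>> {"op": "drive_tool", "data": {"motion": [{"slide": [-0.46,0.083,0],"dr": [0,0,0]},{"slide": [-0.46,0.083,0],"dr": [0,0,0]},{"slide": [-0.46,0.083,0],"dr": [0,0,0]},{"slide": [-0.46,0.083,0.2],"dr": [0,0,0]},{"slide": [-0.46,0.083,0.4],"dr": [0,0,0]},{"slide": [-0.46,0.083,0.6],"dr": [0,0,0]},{"slide": [-0.46,0.083,0.75],"dr": [0,0,0]},{"slide": [-0.46,0.083,0.75],"dr": [0,0,0]}]}}

```text
time_s: 11.65
ee_pos: [0.5502, -0.0254, 0.1366]
eef_rot: [-3.131, -0.002, 1.579]
ft_force: [-2.1, 0.4, -0.9]
width: 0.609
```

>>> {"op": "drive_tool", "data": {"motion": [{"slide": [0,0,0],"dr": [0,0,0]},{"slide": [0,0,0],"dr": [0,0,0]},{"slide": [0,0,0],"dr": [0,0,0]}]}}

```text
time_s: 11.9
ee_pos: [0.5556, -0.0259, 0.1448]
eef_rot: [3.139, 0.0, 1.58]
ft_force: [0.6, -0.6, -0.3]
width: 0.604
```

```bash
python3 - <<'E'
from h import *
s=sense();print(s['ee_pos'],s['eef_rot'],s['ft_force'],s['width'])
im=get_image("wrist")[:,:,::-1]; cv2.imwrite("pics/w4.png",im)
a=get_image("side")[110:280,195:345,::-1]; b=get_image("scene")[120:290,180:330,::-1]
cv2.imwrite("pics/s4.png",cv2.resize(np.hstack([a,b]),None,fx=2.6,fy=2.6))
E
```

```text
[ 0.55564774 -0.0258792   0.14480474] [3.13874078e+00 4.90674809e-04 1.57986165e+00] [ 0.63474802 -0.64746692 -0.31016752] 0.6043585709328829
```

View pics/s4.png

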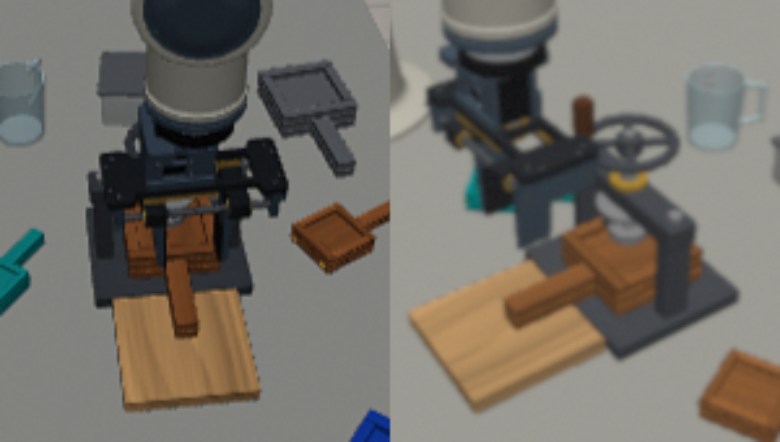

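View pics/w4.png

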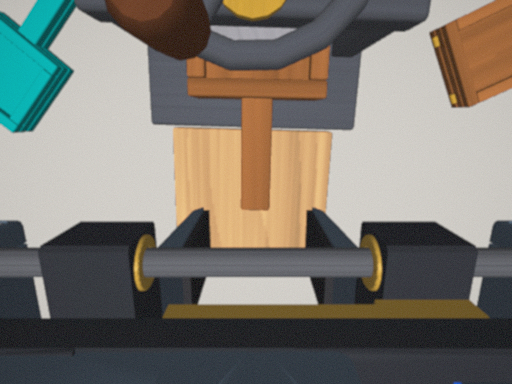

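>>> {"op": "drive_tool", "data": {"motion": [{"slide": [0,-0.01,0.15],"dr": [0,0,0]},{"slide": [0,-0.01,0.3],"dr": [0,0,0]},{"slide": [0,-0.01,0.43],"dr": [0,0,0]},{"slide": [0,-0.01,0.52],"dr": [0,0,0]},{"slide": [0,-0.01,0.57],"dr": [0,0,0]},{"slide": [0,-0.01,0.59],"dr": [0,0,0]},{"slide": [0,-0.01,0.59],"dr": [0,0,0]}]}}

```text
time_s: 12.63
ee_pos: [0.5526, -0.0258, 0.025]
eef_rot: [-3.142, -0.0, 1.58]
ft_force: [0.0, 0.6, -0.8]
width: 0.607
```

>>> {"op": "drive_tool", "data": {"motion": [{"slide": [0,0,0],"dr": [0,0,0]},{"slide": [0,0,0],"dr": [0,0,0]},{"slide": [0,0,0],"dr": [0,0,0]},{"slide": [0,0,0],"dr": [0,0,0]},{"slide": [0,0,0],"dr": [0,0,0]}], "claw": 255}}

```text
time_s: 13.05
ee_pos: [0.553, -0.0258, 0.0255]
eef_rot: [3.14, 0.0, 1.58]
ft_force: [3.8, 0.5, 2.6]
width: 0.287
```

>>> {"op": "drive_tool", "data": {"motion": [{"slide": [-0.02,0,-0.002],"dr": [0,0,0]},{"slide": [-0.05,0,-0.002],"dr": [0,0,0]},{"slide": [-0.09,0,-0.002],"dr": [0,0,0]},{"slide": [-0.13,0,-0.002],"dr": [0,0,0]},{"slide": [-0.16,0,-0.002],"dr": [0,0,0]},{"slide": [-0.18,0,-0.002],"dr": [0,0,0]}]}}

```text
time_s: 13.55
ee_pos: [0.5528, -0.0625, 0.0255]
eef_rot: [3.141, -0.0, 1.579]
ft_force: [-0.2, 6.0, 5.6]
width: 0.284
```

>>> {"op": "drive_tool", "data": {"motion": [{"slide": [-0.06,0,0],"dr": [0,0,0]},{"slide": [-0.15,-0.004,0],"dr": [0,0,0]},{"slide": [-0.25,-0.008,0],"dr": [0,0,0]},{"slide": [-0.36,-0.012,0],"dr": [0,0,0]},{"slide": [-0.46,-0.015,0],"dr": [0,0,0]},{"slide": [-0.54,-0.017,0],"dr": [0,0,0]},{"slide": [-0.59,-0.017,0],"dr": [0,0,0]},{"slide": [-0.61,-0.017,0],"dr": [0,0,0]}]}}

```text
time_s: 14.22
ee_pos: [0.5503, -0.1852, 0.0253]
eef_rot: [3.142, -0.0, 1.578]
ft_force: [0.2, 4.9, 4.1]
width: 0.288
```

>>> {"op": "drive_tool", "data": {"motion": [{"slide": [0,0,0],"dr": [0,0,0]},{"slide": [0,0,0],"dr": [0,0,0]}]}}

```text
time_s: 14.38
ee_pos: [0.5507, -0.1844, 0.0255]
eef_rot: [3.141, 0.001, 1.58]
ft_force: [-0.4, -4.8, 5.0]
width: 0.281
```

```bash
python3 - <<'E'
from h import *
s=sense();print(s['ee_pos'],s['eef_rot'],s['ft_force'],s['width'])
P=camera_params("wrist");np.save("pics/P5.npy",P,allow_pickle=True)
im=get_image("wrist")[:,:,::-1]; cv2.imwrite("pics/w5.png",cv2.resize(im[:270,100:400],None,fx=2,fy=2))
a=get_image("side")[110:280,195:345,::-1]; b=get_image("scene")[120:290,180:330,::-1]
cv2.imwrite("pics/s5.png",cv2.resize(np.hstack([a,b]),None,fx=2.6,fy=2.6))
E
```

```text
[ 0.5507412  -0.18439759  0.02549001] [3.14102876e+00 1.10985521e-03 1.57987532e+00] [-0.39267278 -4.83335542  4.95264581] 0.28066353273765654
```

View pics/s5.png

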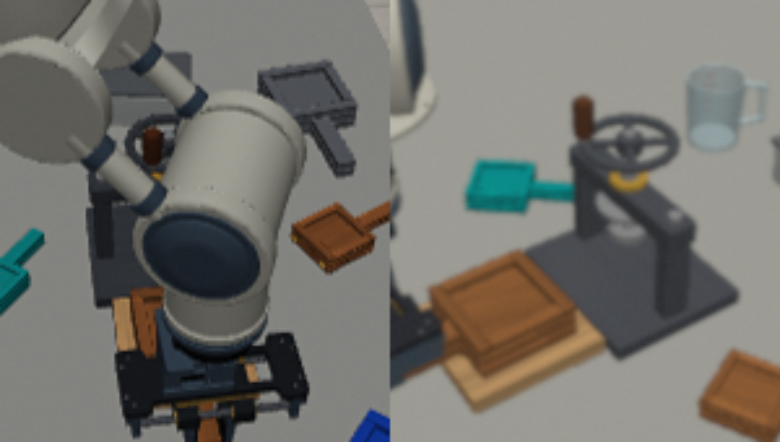

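View pics/w5.png

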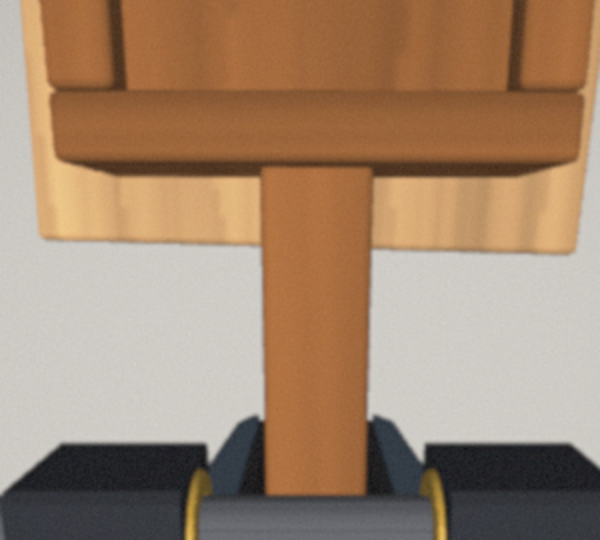

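```bash
python3 - <<'E'
from h import *
P=np.load("pics/P5.npy",allow_pickle=True).item()
f=lambda u,v:((u+.5)/2-.5+100,(v+.5)/2-.5)
for n,p,z in [("boardNL",(42,238),.02),("boardNR",(576,253),.02),("blkTopL",(57,158),.06),("blkTopR",(577,160),.06),("blkBotL",(112,175),.02),("blkBotR",(520,175),.02),("rimin L",(128,90),.06),("rimin R",(507,90),.06),("h l",(262,170),.048),("h r",(372,170),.048)]:
    print(n,ray("wrist",f(*p),z,P).round(4))
q=lambda u,v:((u+.5)/2.6-.5+180-150,(v+.5)/2.6-.5+120)
for n,p,z in [("blkL",(432,293),.06),("blkFar",(518,252),.06),("blkR",(577,313),.06),("blkNear",(485,350),.06),("boardNear",(478,405),.02),("boardR",(606,343),.02)]:
    print("scene",n,ray("scene",q(*p),z).round(4))
E
```

```text
boardNL [ 0.4738 -0.118   0.02  ]
boardNR [ 0.6214 -0.1207  0.02  ]
blkTopL [ 0.4956 -0.1012  0.06  ]
blkTopR [ 0.603  -0.1006  0.06  ]
blkBotL [ 0.4943 -0.1013  0.02  ]
blkBotR [ 0.604  -0.1003  0.02  ]
rimin L [ 0.5111 -0.0882  0.06  ]
rimin R [ 0.5874 -0.0875  0.06  ]
h l [ 0.5369 -0.1021  0.048 ]
h r [ 0.5617 -0.1019  0.048 ]
scene blkL [ 0.5072 -0.1022  0.06  ]
scene blkFar [0.5017 0.0019 0.06  ]
scene blkR [0.6153 0.0015 0.06  ]
scene blkNear [ 0.6075 -0.097   0.06  ]
scene boardNear [ 0.6299 -0.1207  0.02  ]
scene boardR [0.6323 0.0239 0.02  ]
```

>>> {"op": "drive_tool", "data": {"motion": [{"slide": [0,0,0],"dr": [0,0,0]},{"slide": [0,0,0],"dr": [0,0,0]},{"slide": [0,0,0],"dr": [0,0,0]},{"slide": [0,0,0],"dr": [0,0,0]},{"slide": [0,0,-0.1],"dr": [0,0,0]},{"slide": [0,0,-0.3],"dr": [0,0,0]},{"slide": [0,0,-0.5],"dr": [0,0,0]},{"slide": [0,0,-0.7],"dr": [0,0,0]}], "claw": 100}}

```text
time_s: 15.2
ee_pos: [0.5499, -0.1833, 0.1667]
eef_rot: [-3.14, -0.001, 1.58]
ft_force: [0.1, 0.6, -0.4]
width: 0.606
```

>>> {"op": "drive_tool", "data": {"motion": [{"slide": [-0.3,0,-0.4],"dr": [0,0,0]},{"slide": [-0.3,0,-0.4],"dr": [0,0,0]},{"slide": [-0.3,0,-0.4],"dr": [0,0,0]},{"slide": [-0.3,0,-0.4],"dr": [0,0,0]},{"slide": [-0.3,0,-0.4],"dr": [0,0,0]}]}}

```text
time_s: 15.62
ee_pos: [0.551, -0.2439, 0.2454]
eef_rot: [3.141, 0.0, 1.579]
ft_force: [-0.5, 0.3, -0.6]
width: 0.607
```

```bash
python3 - <<'E'
from h import *
s=sense();print(s['time_s'],s['ee_pos'],s['ft_force'],s['width'])
P=camera_params("wrist");np.save("pics/P6.npy",P,allow_pickle=True)
im=get_image("wrist")[:,:,::-1]; cv2.imwrite("pics/w6.png",im)
a=get_image("side")[110:280,195:345,::-1]; b=get_image("scene")[120:290,180:330,::-1]
cv2.imwrite("pics/s6.png",cv2.resize(np.hstack([a,b]),None,fx=2.6,fy=2.6))
E
```

```text
15.6167 [ 0.55098118 -0.24393433  0.24540919] [-0.49681316  0.29954174 -0.57791369] 0.6069049909954193
```

View pics/s6.png

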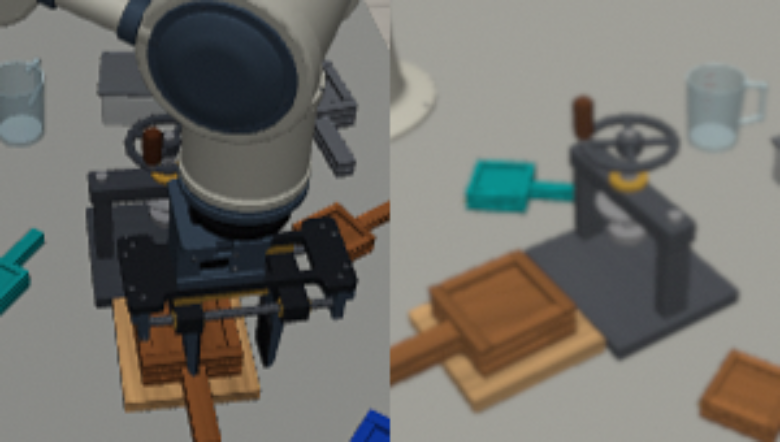

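View pics/w6.png

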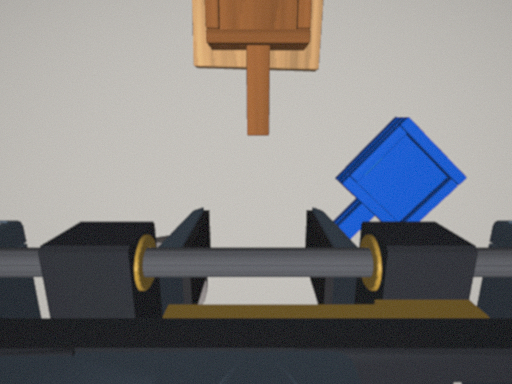

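```bash
python3 - <<'E'
from h import *
for z in (.165,.167,.170,.183,.185,.188): print(z,proj("scene",[.552,.1105,z]).round(1))
a=cv2.imread("pics/scene0.png"); b=get_image("scene")[:,:,::-1]
cv2.imwrite("pics/cmp.png",np.hstack([cv2.resize(x[150:210,235:310],None,fx=5,fy=5,interpolation=cv2.INTER_CUBIC) for x in (a,b)]))
E
```

```text
0.165 [272.  180.5]
0.167 [272.  179.8]
0.17 [272.  178.9]
0.183 [272.1 174.7]
0.185 [272.1 174.1]
0.188 [272.1 173.1]
```

View pics/cmp.png

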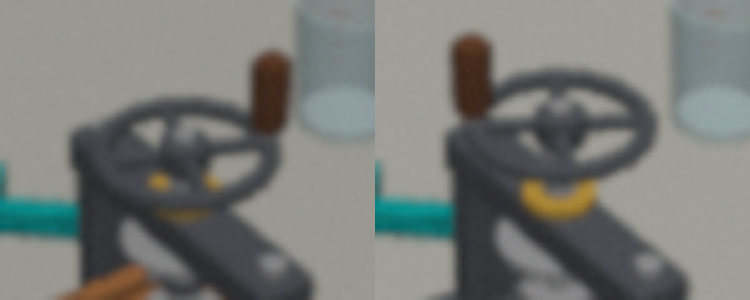

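```bash
python3 -c "
from cell import *
s=sense();print(s['time_s'],s['joint_vel'].round(3),s['ft_force'].round(2));print(finish_job())"
```

```text
15.8167 [ 0.     0.    -0.008  0.     0.004 -0.003] [ 0.06  1.01 -0.48]
the job is handed in; nothing more can be done
None
```

I wound the screw up to its stop, drew the brown tostonera onto the landing board, let go and handed the job in at 15.8 s. `finish_job` gives no verdict.

- **Screw:** I cranked the knob about 1.5 turns. The push at the knob then rose from about 4 N to 8 N, and to about 12.5 N with a small further nudge. It stayed there while I held for 0.25 s, then I released the knob.
- **Tostonera:** before letting go, the wrist camera put its square part about 1.5 mm from the board's centre, lying flat and well clear of the press bed. After letting go I only looked at the pictures: it still lay in place.
- **Release and bystanders:** the gripper was open and about 0.2 m above the handle, with near-zero wrist force. The cup had not moved in the last pictures and I kept well away from the tub and mortar, but I did not check their positions by measurement.
- **Weakest check:** the wheel had risen about 18 mm. The hub measures about 0.1845 m against the required 0.183 m, but the cameras are only good to about 2 mm, so that margin is not firmly confirmed.

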